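# Hold a gauged bearing tray under the side-view microscope

### The arm

A 6-joint arm with a two-finger parallel gripper is mounted at the origin on the work surface. World frame = base frame: x ahead of the robot, y to its left, z up, the work surface at z = 0. Lengths are in m, angles in rad, forces in N, time in s.
With the tool pointing down it reaches from about 0.375 to 0.825 m from the base axis. Payload 5.5 kg.
Tool frame: the origin (TCP) lies midway between the tips of the shut fingers; the grasp point (between the pads) lies 19 mm behind it; z points along the fingers, y is the direction in which the jaws open and shut (so a half turn about z gives the same grasp; the last joint's range is limited). The gripper opens to 85 mm and grips with 20 to 120 N. Pads are 22 mm wide; open, the fingers measure 114 mm over their backs; the gripper's body (76 mm by 85 mm) begins 54 mm behind the grasp point. The pads swing forward as they close: fully open they stand 13 mm farther back than shut.
Start: joints at [-1.214, 0.314, -0.047, 1.21, 0, 1.571], TCP at [0.21, -0.562, 0.231] pointing down, gripper open.
Joint ranges: [-2.67, 2.67], [-0.69, 1.73], [-1.03, 1.25], [-2.08, 2.16], [-1.42, 1.45], [-3.14, 3.14]. Speed limits (rad/s): [2.39, 2.39, 3.01, 3.14, 3.14, 3.14].

### API

Orientations are given as a unit quaternion [x, y, z, w].
In Python, from cell import ctrl gives the robot as it stands.
- The arm moves only by the shell command python3 -m crank 'ROWS' [OPENING] [FORCE]. ROWS is JSON, a list that holds one entry, the list of rows, each a list of 6 numbers: the shift along the tool's x, y, z in units of 60 mm (1.0 is 60 mm), then the turn, a rotation vector about the tool's x, y, z in units of 8 degrees (1.0 is 8 degrees). A call has exactly 10 rows; each row shifts and turns the pose as measured when the row begins, along the tool's axes as they then stand; what a row does not reach is not made up. A row lasts 1/8 s, in which the tool goes at most 62.5 mm and 10.7 degrees, less where a joint would pass 70% of its speed; a pose out of reach is approached as far as the arm can. A call is refused whole if a number of a shift passes 1 or a number of a turn 1, either way. A call with a gripper value outside its range is refused whole. OPENING is the closure in counts, from 0 (fully open) to 255 (shut), set as the call begins (- or left out, the last holds). The fingers move at their own pace and stop on an object; FORCE is the grip in N (left out, the last holds). Time passes only in rows, so rows that do not move let the fingers close, or fill a call up. It gives the time, the measured TCP pose, the force and the opening at its end, in the units of the state.
- ctrl.sense(): the state, without advancing time (a new reading comes with each control period).
- ctrl.snapshot(name): name is "side" or "top" or "wrist"; returns a dict with "img" (420x560x3 uint8, red, green, blue), "range_z" (420x560 float32, m along the optical axis (not along the pixel's ray), 0 where there is no reading), "fx", "fy", "cx", "cy" (pixels), "k1" (the pictures are not rectified: a ray, as slopes to the right and down, at radius r is drawn at 1 + k1 r^2 times it, then the intrinsics apply), "eye" and "rotation" of the camera in the world. Camera axes: x right, y up, looking along -z (the intrinsics and any distortion apply to the point x, -y, -z); pixel columns grow to the right and rows downward; lengths in m; the calibration is good to about 2 mm. A picture is of the moment at which its call begins.
- ctrl.job_done(): hands the job in, once; it reports no verdict.
The state is a dict: "t": time; "joint_pos": joint angles; "dq": joint speeds; "joint_efforts": joint torques, N m; "position": TCP position; "tcp_rot": TCP orientation; "ft_force": force on the tool from outside, world axes, zero at the start; "moment": the same for the moment, N m; "width": opening from 0.0 (shut) to 1.0 (fully open).
Only numpy, scipy, OpenCV 4.12 (cv2) and the standard library are available. Lean on these libraries where they do the work, as an engineer would, in place of code of your own. Each camera call takes 0.05 s, during which the arm holds its last target.

### The job

Of the two loose sleeves, slide the one that fits right down over the gauge pin on the black inspection tray, let go of it, and leave the other sleeve where it stands. Then pick the tray up by its upright grip and carry it, near level all the way so that the loose ball never leaves its shallow pocket, to the side-view microscope, without touching the ball or bumping the microscope or the other things on the bench. Finish while holding the tray still and level in the air, the ball straight in front of the lens, at lens height and about 65 mm from the glass; do not put it down or let go.

Things in the scene. Friction and masses are not known exactly. Their poses are not given: they have to be found in the camera images.
- tray: black plastic inspection tray, 200 (its x) x 90 (its y) mm, about 0.35 kg, loose on the bench. Origin at the centre of its underside, z up. Floor 6 mm thick, edge lip 9 mm high. At its middle an upright grip block, 36 (x) x 14 (y) mm, top 70 mm above the underside. At x = +68 mm the ball pocket, at x = -68 mm the gauge pin (both y = 0).
- tray_grip (a point): on the tray's upright grip, at its middle, 48 mm above the tray's underside: where to pinch it, across its 14 mm thickness (along the tray's y). Axes are the tray's.
- tray_pocket (a point): on the tray, where the ball's centre is when it lies central in its pocket: x = +68 mm, 20 mm above the underside. The pocket is a ring 3 mm high above the tray floor, 23 mm inside diameter, so the ball has about 2.8 mm of play and rolls out at some 38 degrees of tilt.
- tray_pin_tip (a point): top of the upright steel gauge pin on the tray (x = -68 mm), 52 mm above the underside. The pin is 20 mm in diameter, rises 46 mm from the tray floor, its last 8 mm tapering to 10 mm.
- tray_seat (a point): on the pin's axis, 26 mm above the tray's underside: where the centre of the wide-bored sleeve is when it is fully down on the tray floor.
- ball_center (a point): centre of the loose steel ball, 28 mm in diameter, 90 g, lying in the tray's pocket (its axes turn as it rolls)
- sleeve_wide_mid (a point): centre (half-way up) of the sleeve that fits the pin: aluminium tube standing upright on the bench, 40 mm outside, 40 mm high, 24 mm bore, 87 g
- sleeve_narrow_mid (a point): centre of the sleeve that does not fit: same outside (40 mm, 40 mm high, aluminium), but 9 mm bore, 120 g; to be left standing on the bench
- scope: side-view microscope fixed to the bench: dark 150 x 120 mm foot 18 mm high, a column, and a level white barrel of up to 60 mm diameter with its axis 130 mm above the bench. Origin under the foot near its front, z up; it looks along its own -x, and the lens glass is 64.5 mm in front of the origin.
- scope_lens (a point): centre of the microscope's lens glass, 130 mm above the bench (axes as scope: the view is along -x)
- scope_focus (a point): the point on the lens axis 65 mm in front of the glass, 130 mm above the bench, where the ball's centre is to be held (axes as scope)
- tub: bystander: lidded clear jar, 60 mm diameter, 70 mm high, origin at its underside
- driver: bystander: screwdriver lying on the bench, 160 mm long
- stack: bystander: stack of slab handsets, 144 x 74 x 36 mm, origin at the centre of its underside
Mind the look-alikes: they are no part of the job. What is shaped like the tray but blue, purple or yellow is not meant.

How it is judged:
On the way, in this order (a step that is already met when the one before it is completed fails the run):
1. the sleeve that fits is fully down on the gauge pin and let go, the tray still on the bench (distance between sleeve_wide_mid and tray_seat below 0.006 m and angle between the z axis of sleeve_wide_mid and the z axis of tray, either way round below 0.15 rad and contact force between the fingers and sleeve_wide below 0.1 N and height (world z) of tray below 0.01 m), for 0.2 s.
2. the tray is lifted clear of the bench with the sleeve on its pin and the ball in its pocket (height (world z) of tray above 0.03 m and distance between sleeve_wide_mid and tray_seat below 0.006 m and distance between ball_center and tray_pocket below 0.008 m), for 0.2 s.
At the end, for the whole second after the job is handed in: Gripper holds the tray still, within 0.12 rad of level, underside over 70 mm up, touching nothing else; ball within 8 mm of its pocket's centre and 25 mm of the point 65 mm in front of the lens; wide-bored sleeve fully down on the pin (centre within 6 mm of its seat) (distance between ball_center and scope_focus below 0.025 m and distance between ball_center and tray_pocket below 0.008 m and distance between sleeve_wide_mid and tray_seat below 0.006 m and angle between tray's own z axis and vertical below 0.12 rad and height (world z) of tray above 0.07 m and linear speed of tray below 0.03 m/s and angular speed of tray below 0.2 rad/s and contact force between the fingers and tray above 2 N and contact force between tray and scope below 0.1 N and contact force between tray and tub below 0.1 N and contact force between tray and stack below 0.1 N and contact force between tray and driver below 0.1 N); the arm keeps its last pose, push and grip.
It fails at once if the ball leaves its pocket (distance between ball_center and tray_pocket above 0.01 m).
It fails at once if the tray is tipped more than 0.35 rad (20 degrees) (angle between tray's own z axis and vertical above 0.35 rad).
It fails at once if the fingers press on the ball (contact force between the fingers and ball above 0.5 N).
It fails at once if the microscope is bumped (over 8 N) (contact force between scope and anything else above 8 N).
It fails at once if the narrow sleeve is moved more than 20 mm or a bystander more than 30 mm (distance of sleeve_narrow_mid from where it was at the start of the episode above 0.02 m or distance of any of tub, driver, stack from where it was at the start of the episode above 0.03 m).
It also fails if it takes over 51 s, if anything falls off the work surface, if the arm or the gripper's body presses on something with over 40 N, if the wrist force passes 120 N, or if a joint passes its speed limit or range.

## Working session

There is one attempt and no reset: what is moved stays moved. The work goes in short steps, Python scripts to look and compute and a shell command to move; the robot and the scene stay as the last step left them, time stands still between calls to the robot, and variables do not carry over. Pictures are saved under pics/ and viewed, and the job is handed in when it is done.

```bash
ls && mkdir -p pics
cat > h.py <<'E'
import numpy as np, cv2
from scipy.spatial.transform import Rotation as R
from cell import ctrl
def snap(n,tag):
    s=ctrl.snapshot(n); cv2.imwrite(f'pics/{tag}.png',s['img'][:,:,::-1]); np.savez(f'pics/{tag}.npz',**{k:np.array(v) for k,v in s.items()}); return s
def load(tag): return dict(np.load(f'pics/{tag}.npz'))
def rot(s):
    r=np.array(s['rotation']); return r if r.shape==(3,3) else R.from_quat(r).as_matrix()
def ray(s,u,v):
    p=np.array([(u-s['cx'])/s['fx'],(v-s['cy'])/s['fy']]);q=p.copy()
    for _ in range(20): q=p/(1+s['k1']*(q@q))
    return rot(s)@np.array([q[0],-q[1],-1.])
def at_z(s,u,v,z):
    d=ray(s,u,v); return s['eye']+d*(z-s['eye'][2])/d[2]
def at_d(s,u,v,d=None):
    if d is None: d=s['range_z'][int(v),int(u)]
    return s['eye']+ray(s,u,v)*d
def crop(tag,u0,v0,u1,v1,k,out):
    i=cv2.imread(f'pics/{tag}.png')[v0:v1,u0:u1]; cv2.imwrite(f'pics/{out}.png',cv2.resize(i,None,fx=k,fy=k,interpolation=cv2.INTER_CUBIC))
E
python3 - <<'E'
from h import *
for n in ['top','side','wrist']:
    s=snap(n,n+'0'); print(n,s['fx'],s['cx'],s['cy'],s['k1'],s['eye'],np.round(rot(s),3).tolist())
print(ctrl.sense())
E
```

```text
pics
top 498.95682804279903 277.52044144874725 211.8569266657095 -0.06978071793107736 [0.35302241 0.04105812 1.35347986] [[-0.004, 0.99, -0.141], [-1.0, -0.006, -0.011], [-0.012, 0.141, 0.99]]
side 394.88375005326907 279.7485078044603 209.21574882788516 -0.038090255283851876 [0.12641631 0.59448522 0.73942991] [[-0.788, 0.431, -0.439], [-0.615, -0.533, 0.581], [0.016, 0.728, 0.686]]
wrist 302.84920705576076 283.8057867890411 205.23646971891003 -0.027314792039758527 [ 0.28472486 -0.53450079  0.37256751] [[0.349, 0.89, 0.295], [-0.937, 0.332, 0.108], [-0.001, -0.314, 0.949]]
{'t': 0.15, 'joint_pos': array([-1.21404699e+00,  3.14080903e-01, -4.78737003e-02,  1.21020864e+00,
       -1.49555637e-05,  1.57079674e+00]), 'dq': array([-6.35650073e-05, -2.84900111e-03,  2.15205280e-03, -6.06263590e-04,
       -3.49717661e-04,  3.32154712e-04]), 'joint_efforts': array([ 2.11977698e-03, -5.40046442e+01,  3.40059686e+01,  1.32786747e-02,
        8.10755068e-05, -4.52886454e-06]), 'position': array([ 0.20937166, -0.56178993,  0.23061159]), 'tcp_rot': array([ 9.84133182e-01,  1.77430023e-01, -1.28625588e-04, -6.71288028e-04]), 'ft_force': array([ 0.18003137, -0.5697884 ,  0.76131249]), 'moment': array([-0.00445317, -0.01639029,  0.02584502]), 'width': 0.9991503657343279}
```

View pics/top0.png

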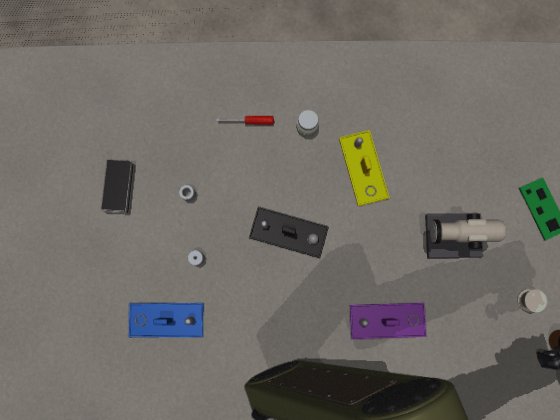

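View pics/side0.png

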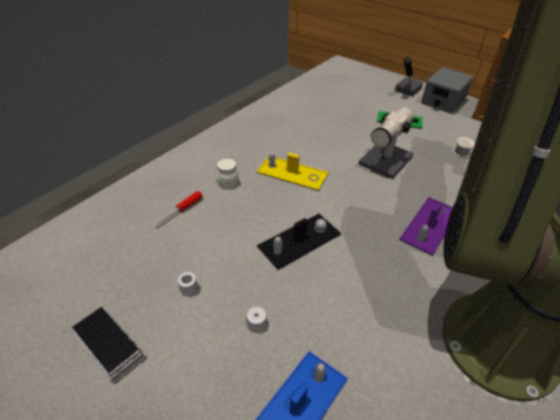

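Run:
```python
from h import *
crop('top0',165,170,335,280,4.7,'c1')
crop('side0',150,210,350,340,4,'c2')
crop('top0',400,190,520,280,6,'c3')
```

```text
(no output)
```

View pics/c1.png

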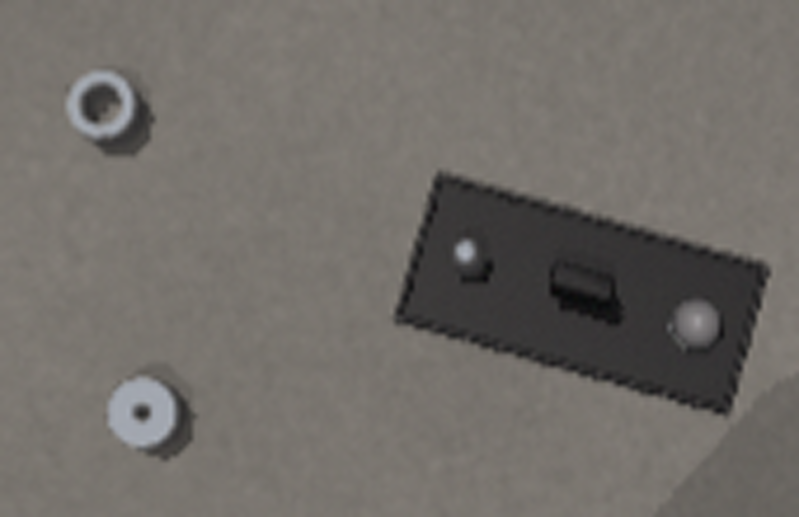

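View pics/c2.png

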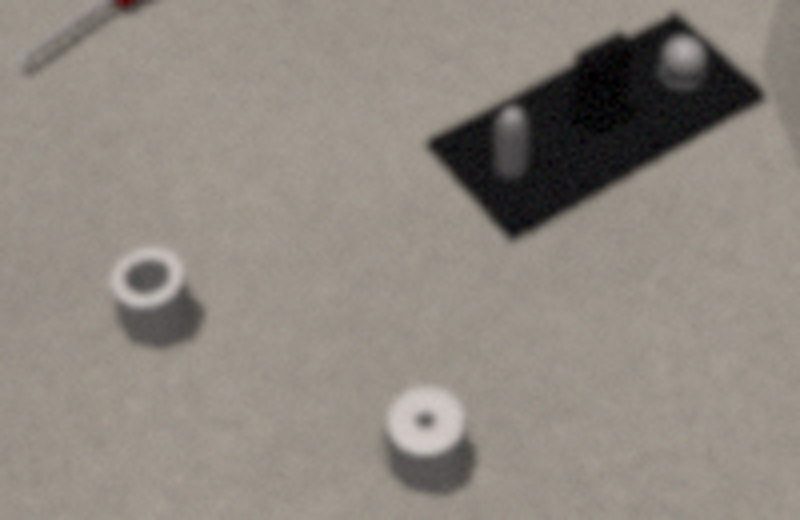

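View pics/c3.png

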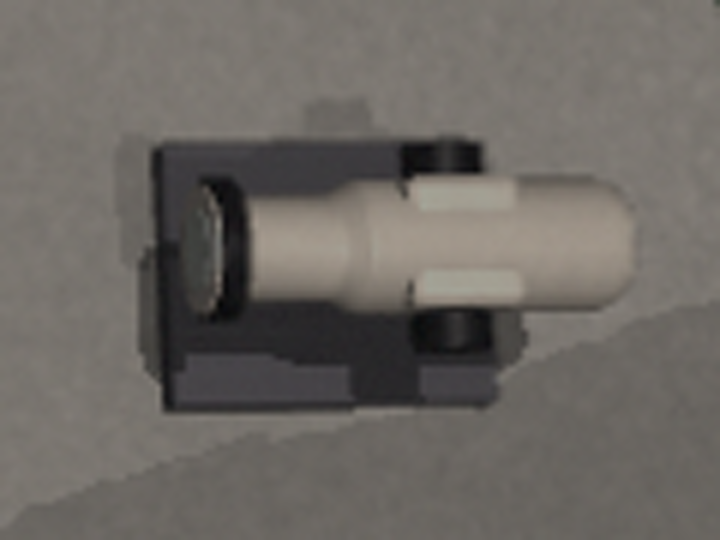

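Run:
```python
from h import *
s=load('top0'); d=load('side0')
f=lambda x,y,x0=165,y0=170,k=4.7:(x0+(x+.5)/k-.5,y0+(y+.5)/k-.5)
for n,p,z in [('wide',(101,104),.04),('narrow',(142,411),.04),('pin',(465,250),.052),('ball',(697,323),.02)]:
    print(n,at_z(s,*f(*p),z)[:3])
for p in [(439,173),(768,265),(730,412),(398,320)]: print('corner',at_z(s,*f(*p),.009))
g=lambda x,y:(150+(x+.5)/4-.5,210+(y+.5)/4-.5)
for n,p,z in [('wide',(148,277),.04),('narrow',(425,420),.04),('pin',(512,106),.050),('ball',(683,60),.02)]:
    print('side',n,at_z(d,*g(*p),z)[:3])
for p in [(676,14),(764,95),(513,240),(430,144)]: print('scorner',at_z(d,*g(*p),.009))
h=lambda x,y:(400+(x+.5)/6-.5,190+(y+.5)/6-.5)
print('lens',at_z(s,*h(205,250),.13))
print('footcorners',[at_z(s,*h(*p),.018)[:2] for p in [(157,146),(165,408),(497,402)]])
print('barrel end', at_z(s,*h(635,245),.13), 'mid',at_z(s,*h(300,248),.13))
# points cloud of barrel
print([ (p,at_d(s,*h(*p)).round(3)) for p in [(205,250),(270,250),(300,250),(400,245),(500,245),(600,245),(235,250)]])
i=load('side0'); crop('side0',340,80,460,180,6,'c4')
```

```text
wide [0.5959386  0.30137887 0.04      ]
narrow [0.42078007 0.27452517 0.04      ]
pin [0.50935122 0.09264429 0.052     ]
ball [ 0.47054874 -0.03833217  0.02      ]
corner [0.55959785 0.10943493 0.009     ]
corner [ 0.50480922 -0.08038513  0.009     ]
corner [ 0.42037082 -0.05716871  0.009     ]
corner [0.47415729 0.13294464 0.009     ]
side wide [0.5954167  0.30334463 0.04      ]
side narrow [0.4207414  0.27671052 0.04      ]
side pin [0.51401189 0.08740803 0.05      ]
side ball [ 0.47038846 -0.03464641  0.02      ]
scorner [ 0.5032947  -0.07731511  0.009     ]
scorner [ 0.4180312 -0.0506638  0.009    ]
scorner [0.47120402 0.14005933 0.009     ]
scorner [0.55665451 0.113747   0.009     ]
lens [ 0.47640458 -0.33101142  0.13      ]
footcorners [array([ 0.53501967, -0.3454194 ]), array([ 0.41698923, -0.34381886]), array([ 0.41825091, -0.4945388 ])]
barrel end [ 0.47711833 -0.51185972  0.13      ] mid [ 0.47694645 -0.370662    0.13      ]
[((205, 250), array([ 0.476, -0.33 ,  0.135])), ((270, 250), array([ 0.474, -0.351,  0.151])), ((300, 250), array([ 0.474, -0.363,  0.152])), ((400, 245), array([ 0.475, -0.403,  0.156])), ((500, 245), array([ 0.475, -0.444,  0.156])), ((600, 245), array([ 0.475, -0.486,  0.155])), ((235, 250), array([ 0.473, -0.334,  0.16 ]))]
```

View pics/c4.png

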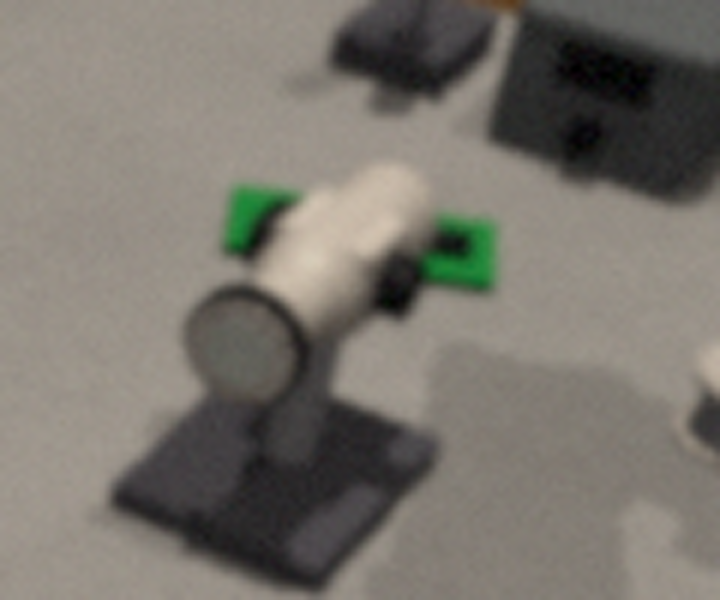

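View pics/wrist0.png

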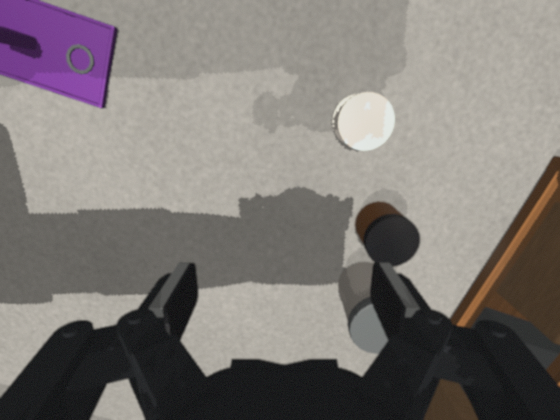

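The black tray sits at about (289,232) in the top view. The blue (166,320), purple (388,321) and yellow (364,168) trays are look-alikes. The two sleeves are at (187,192), with a wide bore and thin wall, and (196,258), with a small 9 mm hole. The crop confirms that the one at (187,192), world ≈ (0.596, 0.302), is the one that fits. The scope's lens faces +y, so the focus is at about (0.476, -0.264, 0.13).

```bash
cat >> h.py <<'E'
def plan(goal,xyaw=None):
    st=ctrl.sense(); M=R.from_quat(st['tcp_rot']).as_matrix(); p=st['position']
    yaw=np.degrees(np.arctan2(M[1,0],M[0,0]))
    print('t',round(st['t'],2),'p',p.round(4),'xyaw',yaw.round(2),'tool z',M[:,2].round(4),'F',st['ft_force'].round(1),'w',round(st['width'],3),'j',np.round(st['joint_pos'],2))
    print('shift units (tool axes):',(M.T@(np.array(goal)-p)/.06).round(3), end=' ')
    if xyaw is not None:
        x=np.radians(xyaw);G=np.array([[np.cos(x),np.sin(x),0],[np.sin(x),-np.cos(x),0],[0,0,-1]]).T
        G=np.column_stack([[np.cos(x),np.sin(x),0],[np.sin(x),-np.cos(x),0],[0,0,-1]])
        print('turn units:',(R.from_matrix(M.T@G).as_rotvec(degrees=True)/8).round(3))
E
python3 -m crank '[[[0.69,-0.7,0,0,0,0],[0.69,-0.7,0,0,0,0],[0.69,-0.7,0,0,0,0],[0.69,-0.7,0,0,0,0],[0.69,-0.7,0,0,0,0],[0.69,-0.7,0,0,0,0],[0.69,-0.7,0,0,0,0],[0.69,-0.7,0,0,0,0],[0.69,-0.7,0,0,0,0],[0.69,-0.7,0,0,0,0]]]' 0 40
python3 -c "
from h import *
plan([.596,.302,.15],73.9)"
```

```text
t: 1.4
position: [0.4568, -0.0112, 0.2296]
tcp_rot: [0.985, 0.173, 0.001, -0.001]
ft_force: [0.9, -0.7, -0.1]
width: 1.004
t 1.4 p [ 0.4568 -0.0112  0.2296] xyaw 19.94 tool z [ 0.0021  0.0016 -1.    ] F [ 0.9 -0.7 -0.1] w 1.004 j [-0.03  0.04 -0.38  1.15  0.    2.77]
shift units (tool axes): [ 3.957 -4.114  1.34 ] turn units: [ 3.000e-03 -1.900e-02 -6.745e+00]
```

```bash
python3 -m crank '[[[0.57,-0.59,0.1,0,0,-0.96],[0.64,-0.51,0.1,0,0,-0.96],[0.7,-0.42,0.1,0,0,-0.96],[0.75,-0.32,0.1,0,0,-0.96],[0.79,-0.21,0.1,0,0,-0.96],[0.81,-0.11,0.1,0,0,-0.96],[0.82,0,0.1,0,0,-0.96],[0,0,0.1,0,0,0],[0,0,0.1,0,0,0],[0,0,0,0,0,0]]]' 0
python3 -c "
from h import *
snap('wrist','w1')
plan([.596,.302,.1],73.9)"
```

```text
t: 2.65
position: [0.594, 0.3185, 0.1707]
tcp_rot: [0.789, 0.614, -0.001, 0.0]
ft_force: [-0.8, 0.2, -0.3]
width: 1.0
t 2.7 p [0.5942 0.3184 0.1711] xyaw 75.74 tool z [-3.0e-04 -1.6e-03 -1.0e+00] F [ 0.2 -0.4  0. ] w 0.998 j [ 0.49  0.48  0.06  1.15 -0.    2.31]
shift units (tool axes): [-0.256  0.097  1.186] turn units: [0.001 0.011 0.231]
```

View pics/w1.png

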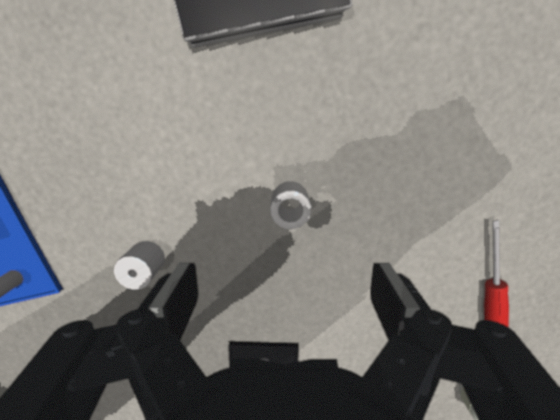

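Run:
```python
from h import *
s=load('w1')
crop('w1',240,160,340,260,6,'c5')
print(s['eye'],at_z(s,291,208,.04),at_z(s,133,272,.04))
```

```text
[0.61375534 0.39608444 0.3126079 ] [0.59718121 0.30392037 0.04      ] [0.42229712 0.27622488 0.04      ]
```

View pics/c5.png

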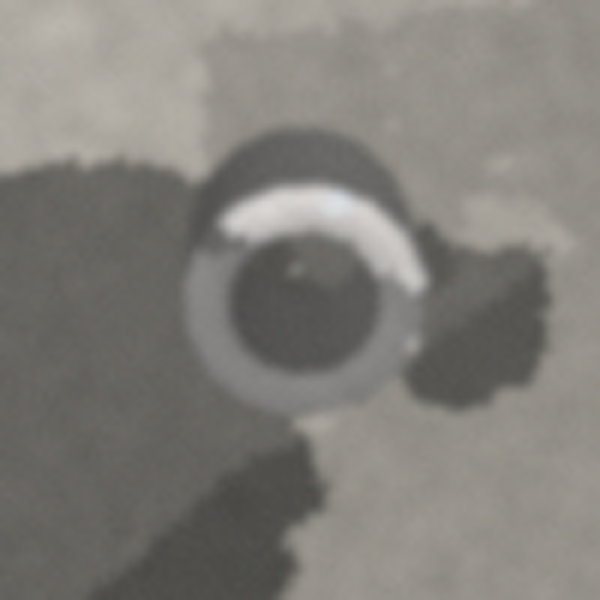

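```bash
python3 -m crank '[[[-0.13,0.06,0.1,0,0,0.23],[-0.12,0.05,0.3,0,0,0],[0,0,0.4,0,0,0],[0,0,0.4,0,0,0],[0,0,0.4,0,0,0],[0,0,0.2,0,0,0],[0,0,0.1,0,0,0],[0,0,0,0,0,0],[0,0,0,0,0,0],[0,0,0,0,0,0]]]' 0
python3 -c "
from h import *
plan([.5965,.303,.008],73.9)"
```

```text
t: 3.95
position: [0.6006, 0.2943, 0.06]
tcp_rot: [0.804, 0.594, 0.004, 0.002]
ft_force: [0.2, -0.3, -0.9]
width: 0.997
t 3.95 p [0.6006 0.2943 0.06  ] xyaw 72.88 tool z [ 8.6e-03  9.0e-04 -1.0e+00] F [ 0.2 -0.3 -0.9] w 0.997 j [ 0.46  0.54 -0.11  0.91 -0.    2.33]
shift units (tool axes): [ 0.115 -0.114  0.866] turn units: [ 0.057 -0.024 -0.127]
```

```bash
python3 -m crank '[[[0.1,-0.1,0,0.05,-0.02,-0.1],[0,0,0.15,0,0,0],[0,0,0.15,0,0,0],[0,0,0.15,0,0,0],[0,0,0.15,0,0,0],[0,0,0.1,0,0,0],[0,0,0.05,0,0,0],[0,0,0,0,0,0],[0,0,0,0,0,0],[0,0,0,0,0,0]]]' 0
python3 -c "
from h import *
plan([.5965,.303,.008],73.9)"
```

```text
t: 5.2
position: [0.5965, 0.3027, 0.012]
tcp_rot: [0.8, 0.6, 0.0, 0.0]
ft_force: [0.4, -0.2, -0.1]
width: 1.001
t 5.2 p [0.5965 0.3027 0.012 ] xyaw 73.75 tool z [ 9.e-04  4.e-04 -1.e+00] F [ 0.4 -0.2 -0.1] w 1.001 j [ 0.47  0.59 -0.15  0.83 -0.    2.32]
shift units (tool axes): [ 0.005 -0.002  0.066] turn units: [ 0.006 -0.005 -0.018]
```

```bash
python3 -m crank '[[[0,0,0.1,0,0,0],[0,0,0,0,0,0],[0,0,0,0,0,0],[0,0,0,0,0,0],[0,0,0,0,0,0],[0,0,0,0,0,0],[0,0,0,0,0,0],[0,0,0,0,0,0],[0,0,0,0,0,0],[0,0,0,0,0,0]]]' 255 40
python3 -c "
from h import *
snap('wrist','w2')
plan([.508,.0915,.10],73.9)"
```

```text
t: 6.45
position: [0.597, 0.3031, 0.0064]
tcp_rot: [0.8, 0.6, 0.001, 0.0]
ft_force: [-0.1, 0.1, 0.6]
width: 0.457
t 6.5 p [0.597  0.303  0.0064] xyaw 73.75 tool z [ 0.0021  0.001  -1.    ] F [-0.6 -0.4  0.3] w 0.456 j [ 0.47  0.6  -0.15  0.82 -0.    2.32]
shift units (tool axes): [-3.797 -0.436 -1.567] turn units: [ 0.012 -0.011 -0.018]
```

View pics/w2.png

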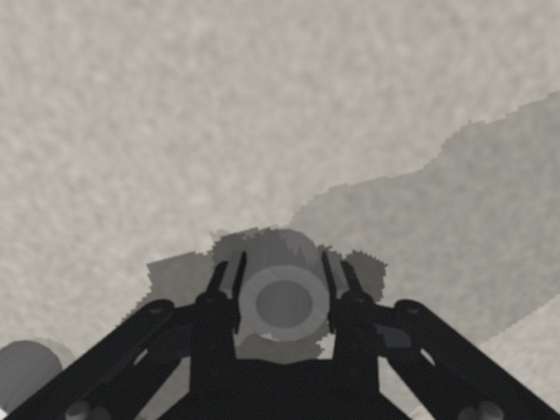

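```bash
python3 -c "
from h import *
s=load('w2'); print(at_z(s,284.5,300.5,.04))"
python3 -m crank '[[[0,0,-0.4,0,0,0],[0,0,-0.8,0,0,0],[-0.2,0,-0.7,0,0,0],[-0.5,-0.06,-0.2,0,0,0],[-0.6,-0.08,0,0,0,0],[-0.6,-0.08,0,0,0,0],[-0.6,-0.08,0,0,0,0],[-0.4,-0.08,0,0,0,0],[-0.2,0,0,0,0,0],[0,0,0,0,0,0]]]' 255
python3 -c "
from h import *
plan([.508,.0915,.12],73.9)"
```

```text
[0.59766563 0.3044644  0.04      ]
t: 7.75
position: [0.5199, 0.1257, 0.1348]
tcp_rot: [0.8, 0.601, 0.0, 0.0]
ft_force: [0.5, -0.2, -0.6]
width: 0.457
t 7.75 p [0.5199 0.1257 0.1348] xyaw 73.82 tool z [ 7.e-04 -3.e-04 -1.e+00] F [ 0.5 -0.2 -0.6] w 0.457 j [ 0.24  0.25 -0.36  0.96 -0.    2.09]
shift units (tool axes): [-0.603 -0.031  0.246] turn units: [ 0.005  0.001 -0.01 ]
```

```bash
python3 -c "
from h import *
snap('wrist','w3');snap('top','t3');snap('side','s3')"
python3 - <<'E'
import cv2,numpy as np
a=cv2.imread('pics/w3.png');b=cv2.imread('pics/t3.png');c=cv2.imread('pics/s3.png')
b=cv2.resize(b[150:290,200:387],(560,420));c=cv2.resize(c[170:310,190:377],(560,420))
cv2.imwrite('pics/m3.png',cv2.resize(np.vstack([np.hstack([a,b]),np.hstack([c,c*0])]),(800,600)))
E
```

```text
(no output)
```

View pics/m3.png

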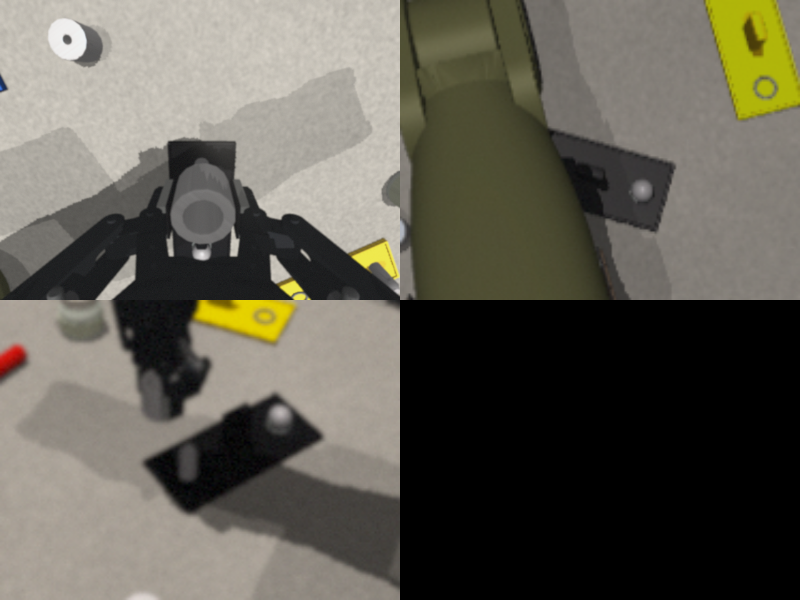

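Run:
```python
from h import *
crop('w3',220,180,350,380,4,'c6')
crop('s3',250,180,370,310,5,'c7')
s=load('w3')
print(at_z(s,281.5,355,.052))
```

```text
[ 0.47783719 -0.01110481  0.052     ]
```

View pics/c6.png

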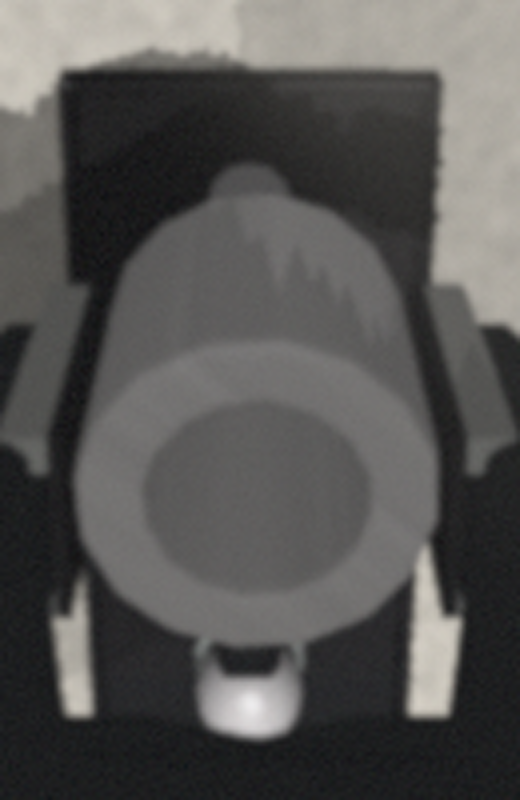

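View pics/c7.png

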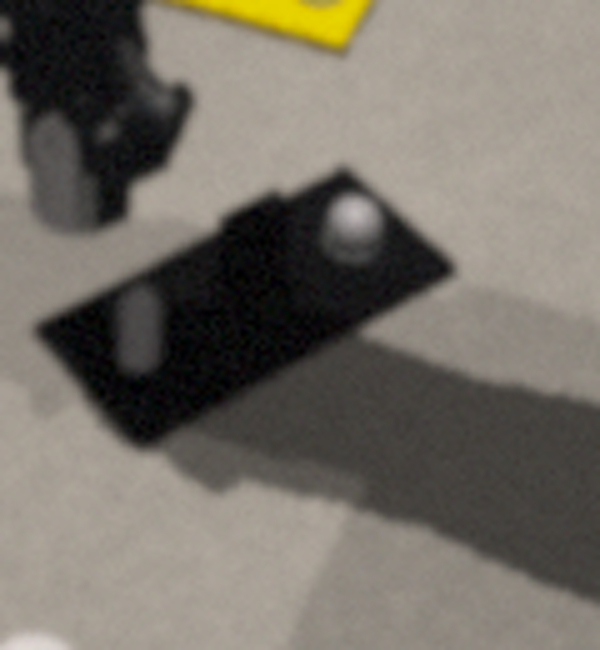

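Run:
```python
from h import *
s=load('w3')
f=lambda x,y:(220+(x+.5)/4-.5,180+(y+.5)/4-.5)
a=at_z(s,*f(62,74),.009);b=at_z(s,*f(440,74),.009);m=(a+b)/2
v=(a-b)[:2];print(a,b,np.linalg.norm(v)); v/=np.linalg.norm(v)
n=np.array([-v[1],v[0]]); n*=np.sign(n[1]); print('yaw n',np.degrees(np.arctan2(n[1],n[0])))
print('pin from edge',m[:2]-n*.032,'center',m[:2]-n*.1)
print('pin base near pt',at_z(s,*f(250,163),.006)[:2]-n*.01)
print('sleeve top', at_z(s,*f(257,492),.1348+.034)[:2])
e=load('s3'); g=lambda x,y:(250+(x+.5)/5-.5,180+(y+.5)/5-.5)
print('side corners',[at_z(e,*g(*p),.009)[:2].round(4) for p in [(344,168),(455,268),(143,446),(37,328)]])
```

```text
[0.47616093 0.13658408 0.009     ] [0.56008588 0.11217746 0.009     ] 0.08740182547697316
yaw n 73.78478917306914
pin from edge [0.50918753 0.09365374] center [0.4901988  0.02835881]
pin base near pt [0.50858333 0.0925907 ]
sleeve top [0.52009064 0.12655284]
side corners [array([ 0.5036, -0.0767]), array([ 0.4184, -0.0511]), array([0.4721, 0.1377]), array([0.5578, 0.1129])]
```

```bash
python3 -m crank '[[[-0.2,0,0,0,0,0],[-0.2,-0.01,0,0,0,0],[-0.15,-0.01,0.2,0,0,0],[0,0,0.3,0,0,0],[0,0,0.3,0,0,0],[0,0,0.15,0,0,0],[0,0,0,0,0,0],[0,0,0,0,0,0],[0,0,0,0,0,0],[0,0,0,0,0,0]]]' 255
python3 -c "
from h import *
snap('wrist','w4');snap('side','s4')
plan([.509,.0925,.013],73.9)
crop('s4',230,160,370,300,4,'c8')
crop('w4',220,180,350,380,4,'c9')"
```

```text
t: 9.15
position: [0.5095, 0.0925, 0.0748]
tcp_rot: [0.799, 0.601, 0.001, 0.001]
ft_force: [0.2, -0.0, -1.5]
width: 0.454
t 9.25 p [0.5095 0.0925 0.0747] xyaw 73.93 tool z [ 1.5e-03 -3.0e-04 -1.0e+00] F [ 0.3 -0.4 -1.2] w 0.451 j [ 0.18  0.28 -0.47  0.82 -0.    2.03]
shift units (tool axes): [-0.003 -0.009  1.029] turn units: [ 0.011 -0.001  0.003]
```

View pics/c8.png

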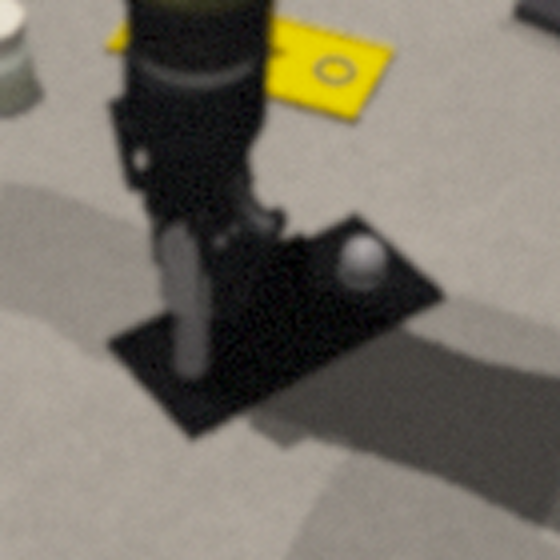

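View pics/c9.png

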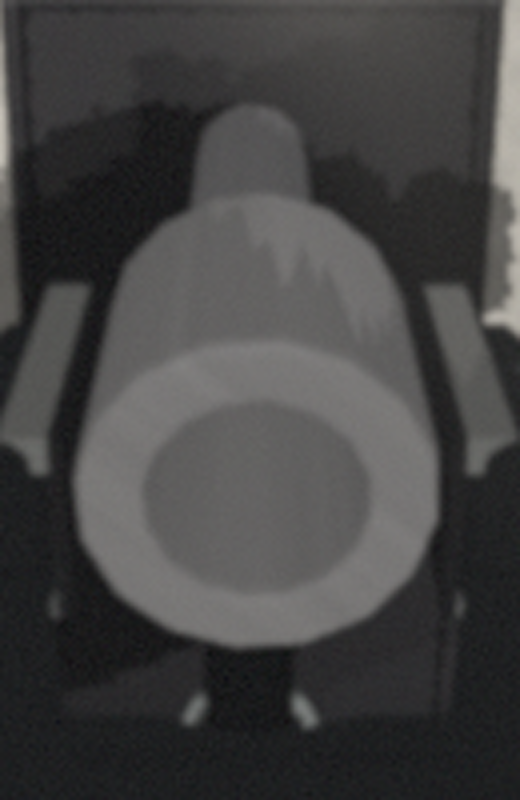

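```bash
python3 - <<'E'
from h import *
s=load('w4')
f=lambda x,y:(220+(x+.5)/4-.5,180+(y+.5)/4-.5)
n=np.array([np.cos(np.radians(73.8)),np.sin(np.radians(73.8))])
print('pin base',at_z(s,*f(252,103),.006)[:2]-n*.01)
a=at_z(s,*f(8,5),.009);b=at_z(s,*f(502,5),.009);print(a,b,(a+b)[:2]/2-n*.032)
print('sleeve top', at_z(s,*f(257,492),.0748+.034)[:2])
E
python3 -m crank '[[[0,0,0.15,0,0,0],[0,0,0.15,0,0,0],[0,0,0.15,0,0,0],[0,0,0.15,0,0,0],[0,0,0,0,0,0],[0,0,0,0,0,0],[0,0,0,0,0,0],[0,0,0,0,0,0],[0,0,0,0,0,0],[0,0,0,0,0,0]]]' 255
python3 -c "
from h import *
plan([.509,.0925,.013],73.9)"
```

```text
pin base [0.50870717 0.09281489]
[0.47554061 0.13277605 0.009     ] [0.55918594 0.1086078  0.009     ] [0.50843556 0.08996253]
sleeve top [0.50969095 0.0933608 ]
t: 10.5
position: [0.5097, 0.0927, 0.0363]
tcp_rot: [0.799, 0.601, 0.001, 0.001]
ft_force: [0.1, 0.4, -0.6]
width: 0.455
t 10.5 p [0.5097 0.0927 0.0363] xyaw 73.94 tool z [ 1.7e-03 -2.0e-04 -1.0e+00] F [ 0.1  0.4 -0.6] w 0.455 j [ 0.18  0.33 -0.52  0.73 -0.    2.03]
shift units (tool axes): [-0.006 -0.011  0.389] turn units: [ 0.012 -0.002  0.005]
```

```bash
python3 -m crank '[[[0,-0.01,0.1,0,0,0],[0,0,0.1,0,0,0],[0,0,0.08,0,0,0],[0,0,0.06,0,0,0],[0,0,0.02,0,0,0],[0,0,0,0,0,0],[0,0,0,0,0,0],[0,0,0,0,0,0],[0,0,0,0,0,0],[0,0,0,0,0,0]]]' 255
python3 -c "
from h import *
plan([.509,.0925,.013],73.9)"
```

```text
t: 11.75
position: [0.5092, 0.0928, 0.0132]
tcp_rot: [0.799, 0.601, 0.001, 0.001]
ft_force: [-0.1, -0.5, -1.7]
width: 0.456
t 11.75 p [0.5092 0.0928 0.0132] xyaw 73.94 tool z [ 1.9e-03 -2.0e-04 -1.0e+00] F [-0.1 -0.5 -1.7] w 0.456 j [ 0.18  0.35 -0.54  0.68 -0.    2.03]
shift units (tool axes): [-0.006 -0.001  0.004] turn units: [ 0.013 -0.002  0.005]
```

```bash
python3 -m crank '[[[0,0,0,0,0,0],[0,0,0,0,0,0],[0,0,0,0,0,0],[0,0,0,0,0,0],[0,0,0,0,0,0],[0,0,0,0,0,0],[0,0,0,0,0,0],[0,0,0,0,0,0],[0,0,0,0,0,0],[0,0,-0.2,0,0,0]]]' 0
python3 -c "
from h import *
snap('wrist','w5')
plan([.49,.0265,.10],73.9)
crop('w5',200,180,370,380,3,'c10')"
```

```text
t: 13.0
position: [0.5086, 0.0927, 0.0252]
tcp_rot: [0.799, 0.601, 0.0, 0.0]
ft_force: [-0.3, -0.4, 0.4]
width: 0.998
t 13.05 p [0.5101 0.093  0.0273] xyaw 73.94 tool z [ 3.6e-03  1.0e-04 -1.0e+00] F [ 1.3 -0.5  1.5] w 0.997 j [ 0.18  0.34 -0.52  0.71 -0.    2.03]
shift units (tool axes): [-1.157 -0.011 -1.214] turn units: [ 0.024 -0.008  0.005]
```

View pics/c10.png

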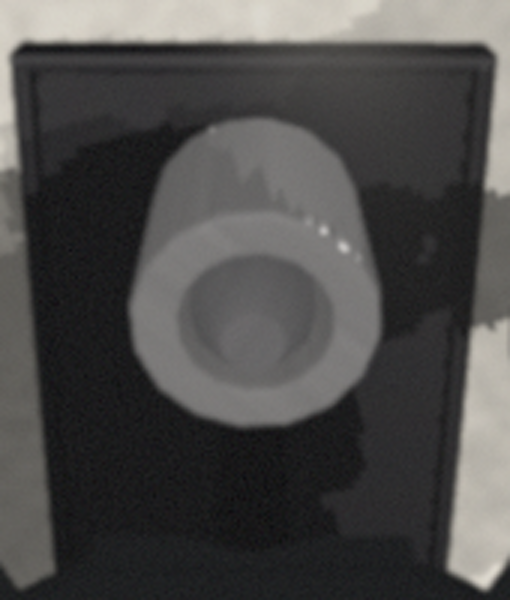

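```bash
python3 -m crank '[[[0,0,-0.4,0,0,0],[0,0,-0.6,0,0,0],[0,0,-0.4,0,0,0],[0,0,-0.1,0,0,0],[-0.2,0,0,0.02,0,0],[-0.3,0,0,0,0,0],[-0.3,0,0,0,0,0],[-0.2,0,0,0,0,0],[-0.05,0,0,0,0,0],[0,0,0,0,0,0]]]' 0
python3 -c "
from h import *
s=snap('wrist','w6');t=snap('side','s6')
plan([.49,.0275,.10],73.9)
crop('w6',160,120,400,300,3.3,'c11');crop('s6',230,160,370,300,4,'c12')
s=load('w5');f=lambda x,y:(200+(x+.5)/3-.5,180+(y+.5)/3-.5)
print([at_d(s,*f(*p)).round(4) for p in [(160,330),(350,330),(255,405),(255,232),(255,85)]])"
```

```text
t: 14.3
position: [0.4894, 0.0269, 0.1191]
tcp_rot: [0.8, 0.601, -0.0, -0.001]
ft_force: [-0.1, -0.7, -0.4]
width: 0.998
t 14.4 p [0.4896 0.0274 0.1191] xyaw 73.87 tool z [-1.3e-03  6.0e-04 -1.0e+00] F [ 0.6  0.4 -0.3] w 0.998 j [ 0.06  0.19 -0.48  0.91  0.    1.91]
shift units (tool axes): [0.003 0.007 0.319] turn units: [-0.01  -0.002 -0.004]
[array([0.4944, 0.0953, 0.0464]), array([0.5226, 0.0866, 0.0455]), array([0.5045, 0.0772, 0.0456]), array([0.513 , 0.107 , 0.0452]), array([0.5159, 0.1166, 0.0064])]
```

View pics/c11.png

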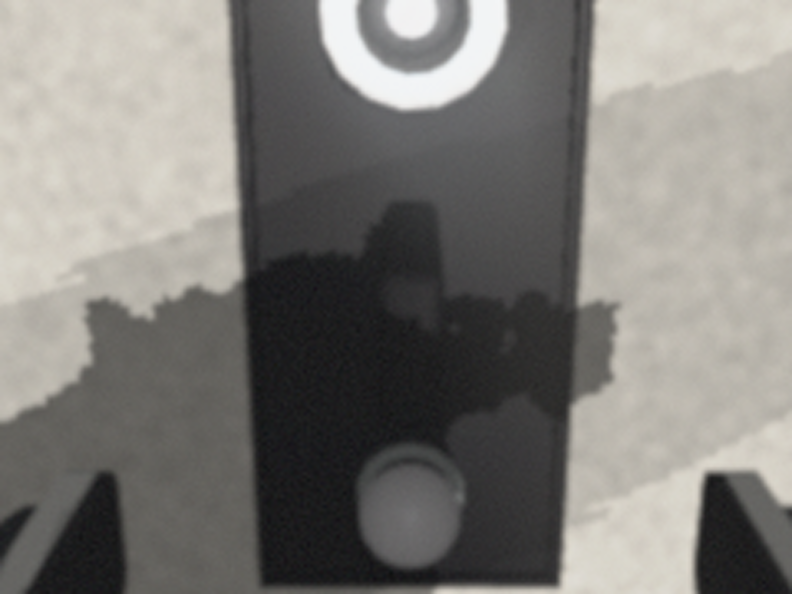

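View pics/c12.png

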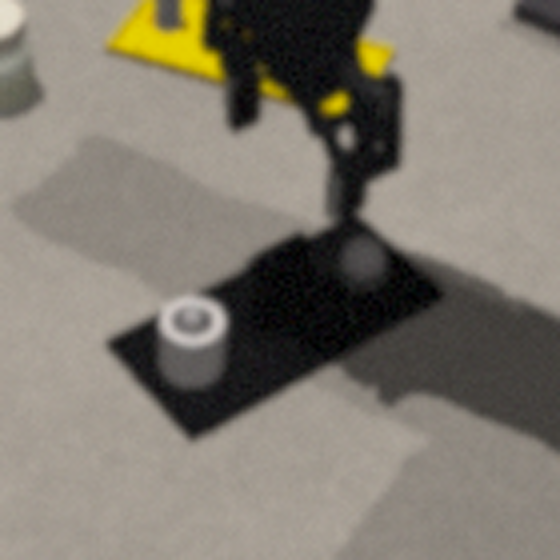

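Run:
```python
from h import *
s=load('w6'); z=s['range_z']
P=[];U=[]
for v in range(150,300):
    for u in range(230,340):
        if z[v,u]>0.05:
            p=at_d(s,u,v)
            if .062<p[2]<.08 and np.hypot(p[0]-.49,p[1]-.0275)<.035: P.append(p);U.append((u,v))
P=np.array(P);print(len(P),P.mean(0),np.min(U,0),np.max(U,0))
t=np.radians(73.85);X=P[:,:2]@[np.cos(t),np.sin(t)];Y=P[:,:2]@[np.sin(t),-np.cos(t)]
T=np.array([.4896,.0274]);x0=T@[np.cos(t),np.sin(t)];y0=T@[np.sin(t),-np.cos(t)]
print('rel tool x range',np.percentile(X-x0,[1,99]),'y',np.percentile(Y-y0,[1,99]),'z',np.percentile(P[:,2],[5,50,95]))
c=cv2.minAreaRect(np.float32(np.column_stack([X-x0,Y-y0]))*1000);print(c)
```

```text
980 [0.48968699 0.02927645 0.06894387] [274 199] [294 249]
rel tool x range [-0.01652092  0.01783295] y [-0.00708459  0.00615954] z [0.0667365  0.06922137 0.07038405]
((0.7049407958984375, -0.2579665184020996), (34.990848541259766, 13.646042823791504), 0.3869522511959076)
```

```bash
python3 -m crank '[[[0,0,0.3,0,0,0],[0,0,0.4,0,0,0],[0,0,0.3,0,0,0],[0,0,0.25,0,0,0],[0,0,0.12,0,0,0],[0,0,0.05,0,0,0],[0,0,0,0,0,0],[0,0,0,0,0,0],[0,0,0,0,0,0],[0,0,0,0,0,0]]]' 0
python3 -c "
from h import *
plan([.4898,.028,.0285],73.87)"
```

```text
t: 15.65
position: [0.4936, 0.0301, 0.0338]
tcp_rot: [0.798, 0.602, 0.003, 0.001]
ft_force: [0.4, 0.4, 0.3]
width: 0.997
t 15.65 p [0.4936 0.0301 0.0338] xyaw 74.09 tool z [ 0.0052  0.0018 -1.    ] F [0.4 0.4 0.3] w 0.997 j [ 0.06  0.29 -0.58  0.7   0.    1.91]
shift units (tool axes): [-0.051 -0.052  0.088] turn units: [ 0.032 -0.022  0.028]
```

```bash
python3 -m crank '[[[-0.05,-0.05,0.08,0.03,-0.02,0.03],[0,0,0,0,0,0],[0,0,0,0,0,0],[0,0,0,0,0,0],[0,0,0,0,0,0],[0,0,0,0,0,0],[0,0,0,0,0,0],[0,0,0,0,0,0],[0,0,0,0,0,0],[0,0,0,0,0,0]]]' 0
python3 -c "
from h import *
plan([.4898,.028,.0285],73.87)"
```

```text
t: 16.9
position: [0.4898, 0.0279, 0.0288]
tcp_rot: [0.8, 0.601, 0.0, 0.0]
ft_force: [-1.0, -0.0, -0.5]
width: 0.998
t 16.9 p [0.4898 0.0279 0.0288] xyaw 73.83 tool z [ 3.e-04  2.e-04 -1.e+00] F [-1.  -0.  -0.5] w 0.998 j [ 0.06  0.29 -0.58  0.69  0.    1.91]
shift units (tool axes): [0.002 0.    0.006] turn units: [ 0.002 -0.002 -0.005]
```

```bash
python3 -m crank '[[[0,0,0,0,0,0],[0,0,0,0,0,0],[0,0,0,0,0,0],[0,0,0,0,0,0],[0,0,0,0,0,0],[0,0,0,0,0,0],[0,0,0,0,0,0],[0,0,0,0,0,0],[0,0,0,0,0,0],[0,0,0,0,0,0]]]' 255 100
python3 -c "
from h import *
snap('wrist','w7')
plan([.476,-.197,.138],90)
crop('w7',160,120,400,300,3.3,'c13')"
```

```text
t: 18.15
position: [0.4898, 0.0279, 0.029]
tcp_rot: [0.8, 0.601, 0.0, 0.0]
ft_force: [-0.2, -1.0, 0.7]
width: 0.155
t 18.2 p [0.4898 0.0278 0.029 ] xyaw 73.83 tool z [ 4.e-04  1.e-04 -1.e+00] F [-0.  -0.5 -0. ] w 0.151 j [ 0.06  0.29 -0.58  0.69  0.    1.91]
shift units (tool axes): [-3.663  0.823 -1.817] turn units: [ 3.000e-03 -1.000e-03 -2.021e+00]
```

View pics/c13.png

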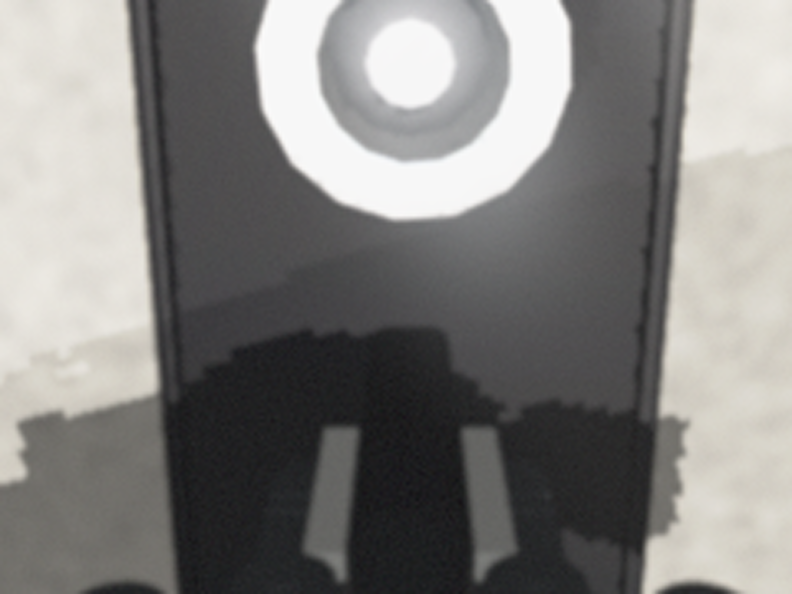

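```bash
python3 -m crank '[[[0,0,-0.05,0,0,0],[0,0,-0.1,0,0,0],[0,0,-0.15,0,0,0],[0,0,-0.2,0,0,0],[0,0,-0.2,0,0,0],[0,0,-0.2,0,0,0],[0,0,-0.15,0,0,0],[0,0,-0.1,0,0,0],[0,0,-0.05,0,0,0],[0,0,0,0,0,0]]]' 255 100
python3 -c "
from h import *
snap('wrist','w8');snap('side','s8')
plan([.476,-.197,.138],90)
crop('s8',230,130,390,290,3.7,'c14')"
```

```text
t: 19.45
position: [0.4884, 0.0278, 0.1054]
tcp_rot: [0.8, 0.601, -0.001, -0.001]
ft_force: [0.7, -0.2, -4.6]
width: 0.155
t 19.55 p [0.4881 0.0277 0.1051] xyaw 73.83 tool z [-2.5e-03 -1.0e-04 -1.0e+00] F [-0.2 -0.  -4. ] w 0.153 j [ 0.06  0.2  -0.5   0.87  0.    1.91]
shift units (tool axes): [-3.654  0.847 -0.548] turn units: [-0.018  0.003 -2.021]
```

View pics/c14.png

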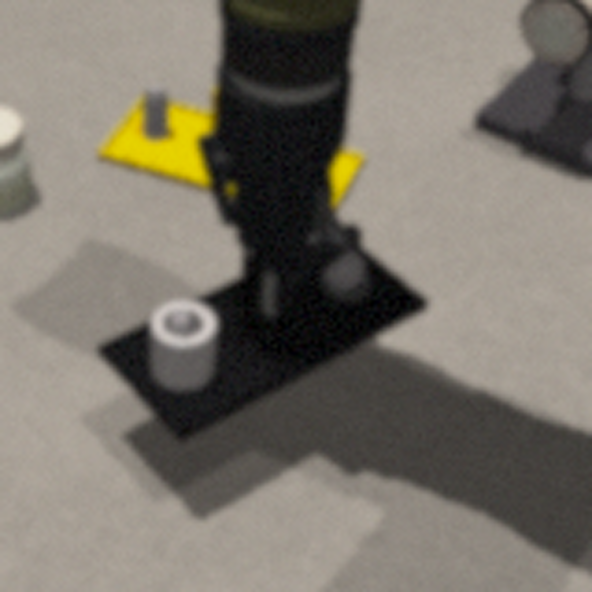

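View pics/w8.png

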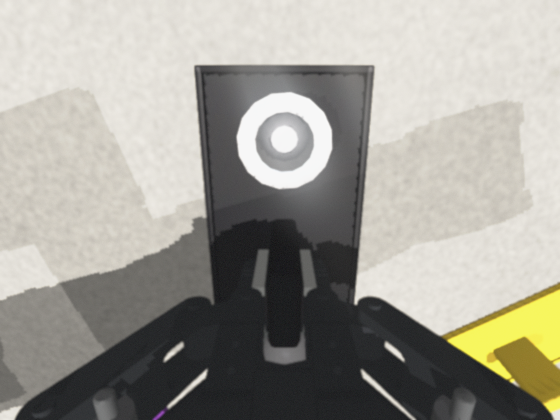

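```bash
python3 -m crank '[[[-0.05,0.01,-0.03,0,0,-0.1],[-0.1,0.02,-0.06,0,0,-0.2],[-0.2,0.04,-0.08,0,0,-0.25],[-0.28,0.05,-0.08,0,0,-0.3],[-0.3,0.04,-0.08,0,0,-0.3],[-0.3,0.03,-0.08,0,0,-0.3],[-0.28,0.02,-0.06,0,0,-0.25],[-0.2,0.01,-0.04,0,0,-0.2],[-0.1,0,-0.02,0,0,-0.1],[-0.04,0,0,0,0,0]]]' 255 100
python3 -c "
from h import *
plan([.476,-.196,.139],90)
snap('side','s9');crop('s9',230,90,430,290,3,'c15')"
```

```text
t: 20.8
position: [0.4835, -0.0888, 0.1356]
tcp_rot: [0.703, 0.711, -0.003, -0.003]
ft_force: [-0.2, 1.0, -5.6]
width: 0.154
t 20.8 p [ 0.4835 -0.0888  0.1356] xyaw 90.64 tool z [-8.3e-03 -4.0e-04 -1.0e+00] F [-0.2  1.  -5.6] w 0.154 j [-0.18  0.18 -0.45  0.95 -0.    1.38]
shift units (tool axes): [-1.785 -0.146 -0.055] turn units: [-0.059  0.003  0.08 ]
```

View pics/c15.png

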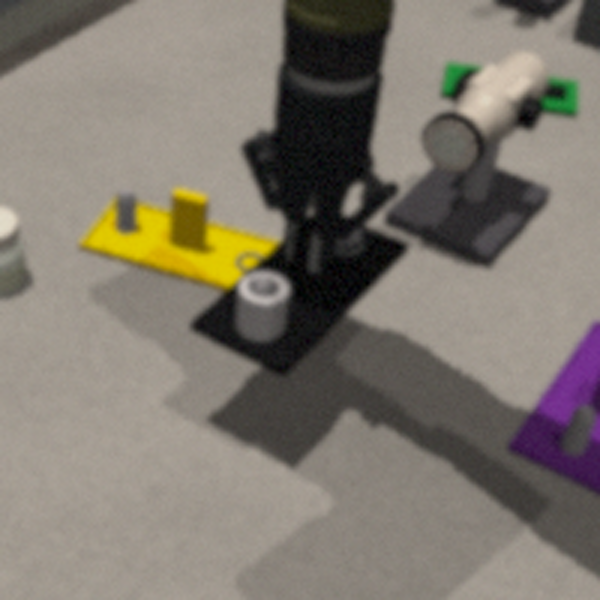

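```bash
python3 -m crank '[[[-0.05,-0.01,-0.01,-0.03,0,0.04],[-0.1,-0.02,-0.01,-0.02,0,0.03],[-0.18,-0.02,-0.01,0,0,0],[-0.22,-0.02,-0.01,0,0,0],[-0.22,-0.02,-0.01,0,0,0],[-0.22,-0.02,0,0,0,0],[-0.18,-0.02,0,0,0,0],[-0.12,-0.01,0,0,0,0],[-0.07,0,0,0,0,0],[-0.03,0,0,0,0,0]]]' 255 100
python3 -c "
from h import *
plan([.476,-.196,.139],90)
snap('side','s10');crop('s10',230,70,430,270,3,'c16');snap('top','t10');crop('t10',280,170,480,300,4,'c17')"
```

```text
t: 22.1
position: [0.4743, -0.178, 0.1384]
tcp_rot: [0.707, 0.707, -0.001, -0.0]
ft_force: [-0.1, -0.1, -3.7]
width: 0.15
t 22.1 p [ 0.4743 -0.178   0.1384] xyaw 90.03 tool z [-1.7e-03 -5.0e-04 -1.0e+00] F [-0.1 -0.1 -3.7] w 0.15 j [-0.36  0.2  -0.42  0.96 -0.    1.21]
shift units (tool axes): [-0.3    0.029 -0.01 ] turn units: [-0.012  0.004  0.004]
```

View pics/c16.png

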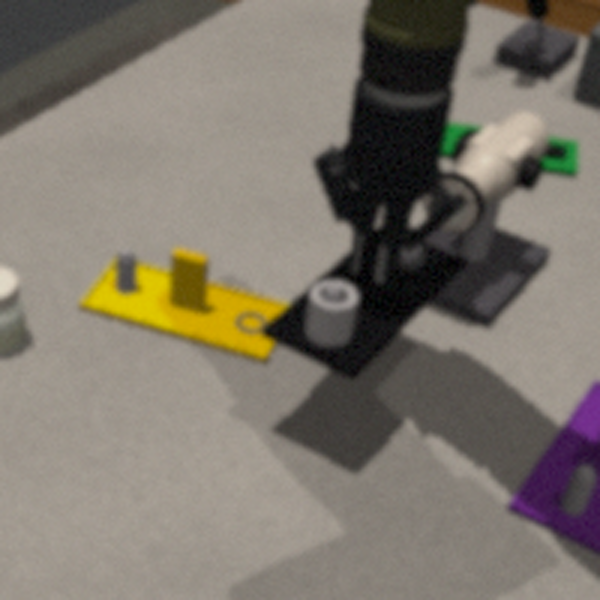

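View pics/c17.png

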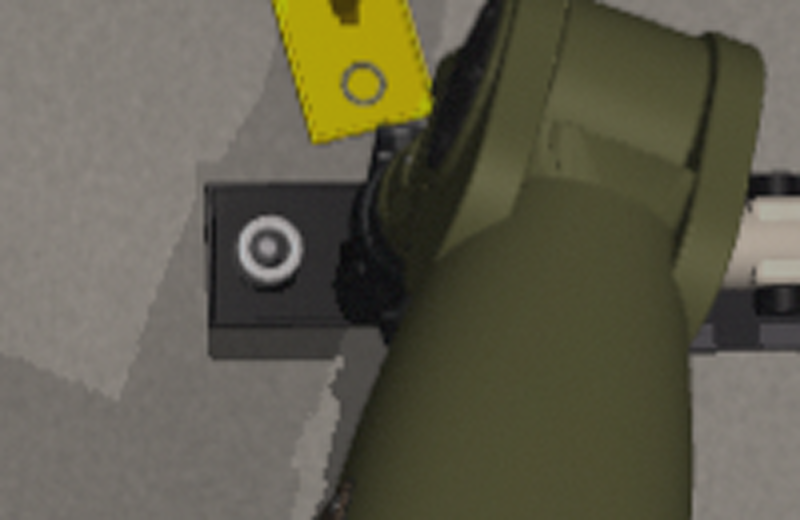

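```bash
python3 -m crank '[[[-0.04,0.01,0,0,0,0],[-0.07,0.01,0,0,0,0],[-0.08,0,0,0,0,0],[-0.06,0,0,0,0,0],[-0.04,0,0,0,0,0],[-0.02,0,0,0,0,0],[0,0,0,0,0,0],[0,0,0,0,0,0],[0,0,0,0,0,0],[0,0,0,0,0,0]]]' 255 100
python3 -c "
from h import *
plan([.476,-.196,.139],90)
snap('side','s11');crop('s11',280,70,440,200,5,'c18');snap('wrist','w11');snap('top','t11')
print(ctrl.sense()['dq'].round(4))"
```

```text
t: 23.45
position: [0.4757, -0.1969, 0.1384]
tcp_rot: [0.706, 0.708, -0.001, -0.001]
ft_force: [0.2, -0.5, -4.9]
width: 0.149
t 23.45 p [ 0.4757 -0.1969  0.1384] xyaw 90.11 tool z [-1.7e-03 -2.0e-04 -1.0e+00] F [ 0.2 -0.5 -4.9] w 0.149 j [-0.39  0.21 -0.4   0.96 -0.    1.18]
shift units (tool axes): [ 0.015  0.005 -0.011] turn units: [-0.012  0.001  0.014]
[ 0.0006 -0.0003 -0.0005 -0.0046 -0.0204 -0.0011]
```

View pics/c18.png

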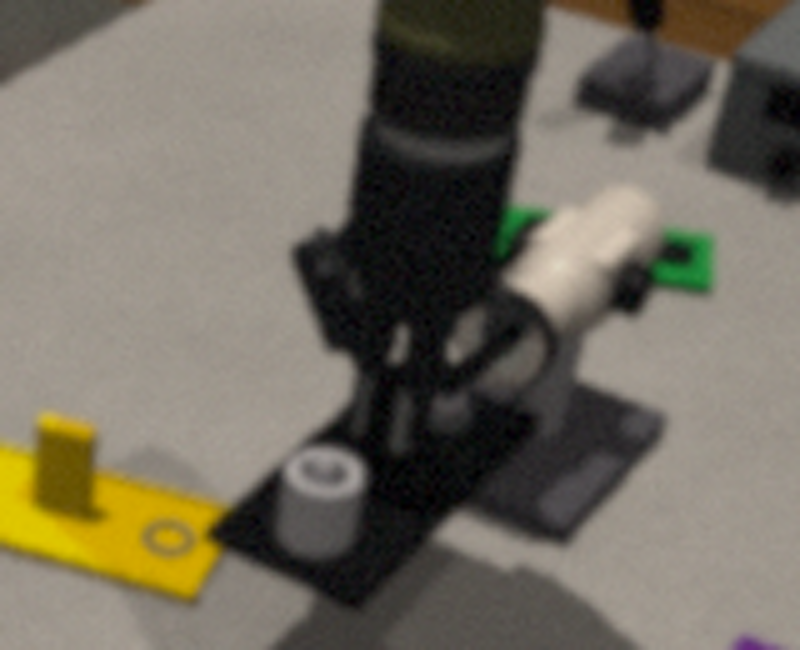

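View pics/w11.png

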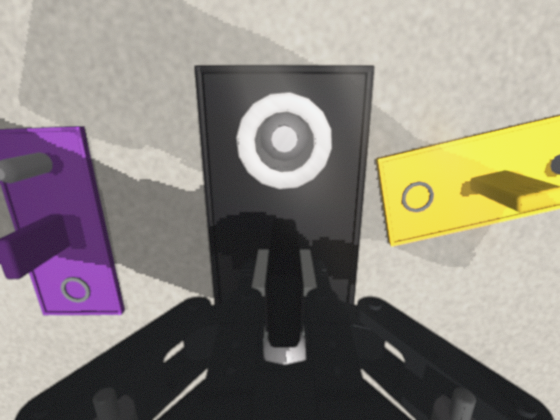

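Run:
```python
from h import *
s=load('s11'); f=lambda x,y:(280+(x+.5)/5-.5,70+(y+.5)/5-.5)
print('ball',at_z(s,*f(450,412),.131), 'surface', at_d(s,*f(450,412)))
s0=load('side0'); g=lambda x,y:(340+(x+.5)/6-.5,80+(y+.5)/6-.5)
print('lens side',at_z(s0,*g(242,345),.13), at_d(s0,*g(242,345)))
w=load('w11')
for p in [(215,85),(355,85),(220,200),(350,200),(250,105),(285,178)]: print(p,at_d(w,*p).round(4))
P=[];
for u in range(205,365,4):
    for v in range(74,205,4):
        p=at_d(w,u,v)
        if .105<p[2]<.125 and p[1]<-.1 : P.append(p)
P=np.array(P);A=np.column_stack([P[:,:2],np.ones(len(P))]);k=np.linalg.lstsq(A,P[:,2],rcond=None)[0];r=P[:,2]-A@k
m=abs(r)<.002;k=np.linalg.lstsq(A[m],P[m,2],rcond=None)[0];print('plane slope',k[:2],m.sum(),'z at ball', k@[.476,-.265,1])
t=load('top0');print('sleeve top now top-cam')
```

```text
ball [ 0.46575751 -0.24839547  0.131     ] surface [ 0.46661404 -0.25052297  0.12946428]
lens side [ 0.47882567 -0.33373347  0.13      ] [ 0.47626266 -0.32698272  0.13443226]
(215, 85) [ 0.4398 -0.107   0.1137]
(355, 85) [ 0.5116 -0.107   0.115 ]
(220, 200) [ 0.4389 -0.1685  0.1156]
(350, 200) [ 0.5136 -0.169   0.1132]
(250, 105) [ 0.4576 -0.1169  0.1141]
(285, 178) [ 0.4759 -0.1465  0.1542]
plane slope [-0.00181768 -0.00293709] 816 z at ball 0.11518493413329424
sleeve top now top-cam
```

```bash
python3 -m crank '[[[0,0,0,0,0,0],[0,0,0,0,0,0],[0,0,0,0,0,0],[0,0,0,0,0,0],[0,0,0,0,0,0],[0,0,0,0,0,0],[0,0,0,0,0,0],[0,0,0,0,0,0],[0,0,0,0,0,0],[0,0,0,0,0,0]]]' 255 100
python3 -c "
from h import *
plan([.476,-.196,.139],90)
print(ctrl.sense()['dq'].round(4))
print(ctrl.job_done())"
```

```text
t: 24.85
position: [0.4757, -0.1969, 0.1384]
tcp_rot: [0.706, 0.708, -0.001, -0.001]
ft_force: [0.4, 0.8, -4.0]
width: 0.149
t 24.85 p [ 0.4757 -0.1969  0.1384] xyaw 90.12 tool z [-1.7e-03 -2.0e-04 -1.0e+00] F [ 0.4  0.8 -4. ] w 0.149 j [-0.39  0.21 -0.4   0.96 -0.    1.18]
shift units (tool axes): [ 0.015  0.005 -0.01 ] turn units: [-0.012  0.002  0.014]
[ 0.0008  0.0013 -0.0001 -0.005  -0.0192 -0.0004]
the job is handed in; nothing more can be done
None
```

The job is handed in at t ≈ 24.9 s, with the tray held still in front of the lens; no verdict was reported. I slid the wide-bored sleeve down over the gauge pin and let go. I then picked the black tray up by its grip at 100 N, carried it near level and turned it about 16° to face the microscope.

- **Sleeve:** its top measured 45–46 mm up while the tray was still on the bench, which fits fully seated. It still measured seated in the air.
- **Tray:** the plane fitted to its floor slopes less than 0.003 rad. Its underside is about 109 mm up, and the arm had stopped moving.
- **Ball position:** from the tray's pose, the ball should be near (0.476, -0.265, 0.129), against an estimated focus point of (0.476, -0.264, 0.130).
- **Less certain:** the last side view saw the ball partly hidden behind a finger. A rough fix from it put the ball's centre near (0.472, -0.262, 0.121), about 10 mm off and lower than expected, though still inside the 25 mm tolerance. The lens position also differed by about 3–5 mm between the two cameras.
- **Other objects:** the path stayed clear of the narrow sleeve, the bystanders and the microscope, and I saw no unexpected contact forces. I did not re-measure the positions of those objects at the end.

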